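Load a bronze stub into the alloy analyser

TASK

Press the wide door in the top of the grey analyser down at its front edge until its catch lets it swing open, then set the plain round bronze stub from the wooden board upright on the floor of the chamber under that door. Set it down, do not drop it in, and leave the wide door standing open and the narrow door beside it shut.

Things in the scene. Friction and masses are not known exactly. Their poses are not given: they have to be found in the camera images.
- chamber (a point): Centre of the chamber floor (137 mm in x, 160 in y) in the fixed grey analyser (260 x 300 mm). x runs from the case's robot-side front to its back, y left, z up. Floor 45 mm above the table, 55 below the case's flat top. The wide door (178 x 158 mm) covers it, flush: press its dark strip at x -80, y 0, z +55 mm from here. Hinge along y at x +68, z +55. Narrow door: middle at y -143.
- hatch (a joint): Angle of the wide aluminium door, rad: 0 shut, 2.1 open, negative pressed in. Pressed down at the strip (3 to 5 N) its catch lets go after about 4 mm; hard stop at 10 mm (-0.067). Once the finger rises, a spring swings its front edge up in 1 to 2 s and it stays open, leaning back 30 degrees, 155 mm above the case. It does not latch again. Beside it a gripper's long side fits best along the hinge.
- side_door (a joint): Angle of the narrow aluminium door (178 x 68 mm) beside the wide one, rad: 0 shut, grows as it opens. It has the same strip and catch and must stay shut.
- stub_center (a point): Centre, half-way up, of the plain round bronze stub: a solid upright cylinder, 36 mm across, 46 tall, z along its axis, 0.3 to 0.5 kg. It stands on a dark wooden board (260 mm square, 18 thick) on the table's other side, among castings that stay there: a square stepped plinth, a pointed finial 66 mm tall, a flat ring. At least 55 mm is free around it.
Things that resemble listed ones, but are neither listed nor needed, are in the scene too. Leave any green, orange or red look-alike of the part that bears stub_center alone.

How it is judged:
By the outcome, as a careful person would: the job done as asked, in the order asked, and still so for the second after the job is handed in, with the robot touching nothing.
It also fails if it takes over 58 s, if anything falls off the work surface, if the arm or the gripper's body presses on something with over 40 N, if the wrist force passes 120 N, or if a joint passes its speed limit or range.

ROBOT

A 7-joint arm with a two-finger parallel gripper is mounted at the origin on the work surface. World frame = base frame: x ahead of the robot, y to its left, z up, the work surface at z = 0. Lengths are in m, angles in rad, forces in N, time in s.
With the tool pointing down it reaches from about 0.4 to 0.85 m from the base axis. Payload 10.4 kg.
Tool frame: the origin (TCP) lies midway between the tips of the shut fingers; the grasp point (between the pads) lies 19 mm behind it; z points along the fingers, y is the direction in which the jaws open and shut (so a half turn about z gives the same grasp; the last joint's range is limited). The gripper opens to 85 mm and grips with 20 to 120 N. Pads are 22 mm wide; open, the fingers measure 114 mm over their backs; the gripper's body (76 mm by 85 mm) begins 54 mm behind the grasp point. The pads swing forward as they close: fully open they stand 13 mm farther back than shut.
Start: joints at [1.221, 0.332, -0.065, 1.46, 0.022, 1.35, -0.088], TCP at [0.201, -0.592, 0.231] pointing down, gripper open.
Joint ranges: [-2.6, 2.6], [-0.5, 2.12], [-1.47, 1.34], [0.16, 2.42], [-1.27, 4.41], [0.06, 2.06], [-2.6, 2.6]. Speed limits (rad/s): [2.22, 2.22, 2.79, 2.79, 3.14, 3.14, 3.14].

INTERFACE

Orientations are given as a unit quaternion [x, y, z, w].
In Python, from workcell import get_obs, camera, calibration, hand_in gives the robot as it stands.
- The arm moves only by the shell command python3 -m handwheel 'ROWS' [FORCE]. ROWS is JSON, a list of rows, each an object with "jaw": the finger opening in mm, from 0 to 85.4; "delta_pos": the shift along the tool's x, y, z scaled (see below), a list of three; "turn": the turn about the tool's z scaled (see below). In form: [{"jaw": jaw, "delta_pos": [tx, ty, tz], "turn": turn}, ...]. A call has 1 to 10 rows; each row is the pose to reach, as a shift and turn from the pose commanded when the call began, along the tool's axes at that moment, turning the shorter way round; what a row does not reach only later rows make up. The controller multiplies each number of a shift by 1 m and each number of a turn by pi rad. A row lasts 1/12 s, in which the tool goes at most 41.7 mm and 7.16 degrees, less where a joint would pass 70% of its speed; a pose out of reach is approached as far as the arm can. A call with a number of a shift or a turn outside -1 to 1 is refused whole. A call with a gripper value outside its range is refused whole. The fingers move at their own pace and stop on an object; FORCE is the grip in N (left out, the last holds). Time passes only in rows, so rows that repeat a pose let the fingers close. It gives the time, the measured TCP pose, the force and the opening at its end, in the units of the state.
- get_obs(): the state, without advancing time (a new reading comes with each control period).
- camera(name): name is "side" or "top"; returns the picture (400x640x3 uint8, red, green, blue); there is no depth.
- calibration(name): a dict with "mtx" (3x3 intrinsics, pixels), "rvec" (rotation vector, rad) and "tvec" (3), from world to camera coordinates, as OpenCV has them. Camera axes: x right, y down, z forward; pixel columns grow to the right and rows downward; lengths in m; the calibration is good to about 2 mm. A picture is of the moment at which its call begins. calibration takes no time and is no camera call.
- hand_in(): hands the job in, once; it reports no verdict.
The state is a dict: "clock": time; "joint_pos": joint angles; "joint_velocities": joint speeds; "tau": joint torques, N m; "position": TCP position; "ee_rot": TCP orientation; "ft_force": force on the tool from outside, world axes, zero at the start; "torque": the same for the moment, N m; "grip_width": opening from 0.0 (shut) to 1.0 (fully open).
Only numpy, scipy, OpenCV 4.12 (cv2) and the standard library are available. Lean on these libraries where they do the work, as an engineer would, in place of code of your own. Each camera call takes 0.05 s, during which the arm holds its last target.

## Working session

There is one attempt and no reset: what is moved stays moved. The work goes in short steps, Python scripts to look and compute and a shell command to move; the robot and the scene stay as the last step left them, time stands still between calls to the robot, and variables do not carry over. Pictures are saved under pics/ and viewed, and the job is handed in when it is done.

```bash
mkdir -p pics; ls; python3 - <<'E'
from workcell import *
import cv2
o=get_obs()
for k,v in o.items(): print(k,v)
for n in("side","top"):
    cv2.imwrite(f"pics/{n}0.png",camera(n)[:,:,::-1]); print(calibration(n))
E
```

```text
pics
clock 0.0
joint_pos [ 1.22141862  0.33288011 -0.06468053  1.46097461  0.02158816  1.34990669
 -0.08850229]
joint_velocities [-0.00015173 -0.00254155  0.0005284   0.00032865  0.00021713  0.00039618
 -0.00173111]
tau [ 3.34059632e-05 -6.25436497e+01  4.95064328e-02 -3.91614139e+01
  1.62584195e-02  9.79690289e-03 -1.30334655e-06]
position [ 0.20048071 -0.59155798  0.23049484]
ee_rot [ 9.86681571e-01  1.62662022e-01 -1.51675006e-04 -7.21149425e-04]
ft_force [-0.21677652  0.8173718  -1.2017229 ]
torque [-0.01540196 -0.01596257 -0.01186743]
grip_width 0.9974451026631713
{'mtx': array([[373.58489352,   0.        , 322.29636774],
       [  0.        , 373.58489352, 198.38838776],
       [  0.        ,   0.        ,   1.        ]]), 'rvec': array([ 2.26311352, -0.11462977,  0.08021496]), 'tvec': array([-0.56352251,  0.10606066,  0.88105614])}
{'mtx': array([[444.25743907,   0.        , 312.17118995],
       [  0.        , 444.25743907, 194.8317538 ],
       [  0.        ,   0.        ,   1.        ]]), 'rvec': array([ 2.13599175, -2.15805369,  0.16290857]), 'tvec': array([-0.0134975 ,  0.55279981,  0.93463878])}
```

View pics/side0.png

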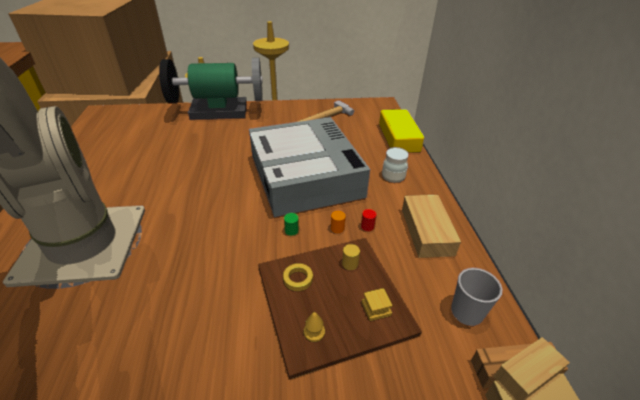

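View pics/top0.png

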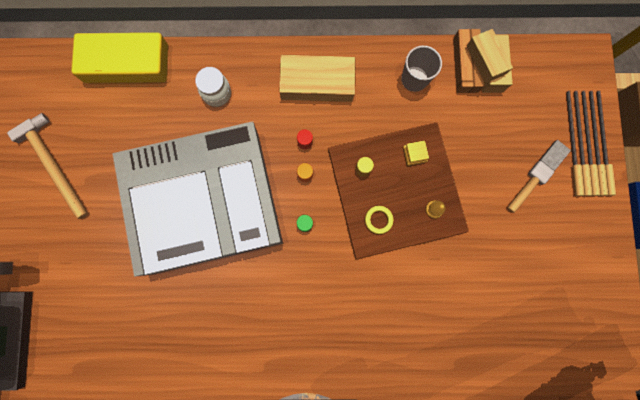

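Candidates for the stub: bronze cylinder on the board at top (365,165)/side (351,257); red (305,138), orange (305,171) and green (305,223) look-alikes off the board; finial (436,209), ring (379,220) and plinth (416,152) on the board. I choose the one at (365,165) and will check it in a crop.

```bash
cat > h.py <<'E'
import numpy as np,cv2
from workcell import *
from scipy.spatial.transform import Rotation as R
def proj(n,P):
    c=calibration(n); return cv2.projectPoints(np.atleast_2d(P).astype(float),c['rvec'],c['tvec'],c['mtx'],None)[0][:,0]
def ray(n,uv):
    c=calibration(n); M=cv2.Rodrigues(c['rvec'])[0]
    d=M.T@np.linalg.inv(c['mtx'])@np.array([uv[0],uv[1],1.]); return -M.T@c['tvec'],d
def onz(n,uv,z):
    o,d=ray(n,uv); return o+d*(z-o[2])/d[2]
def crop(src,x0,y0,w,h,s,out):
    im=cv2.imread(src)[y0:y0+h,x0:x0+w]; cv2.imwrite(out,cv2.resize(im,None,fx=s,fy=s,interpolation=cv2.INTER_CUBIC))
E
python3 - <<'E'
from h import *
crop("pics/top0.png",105,115,190,165,4,"pics/c1.png")
crop("pics/top0.png",290,115,190,150,4,"pics/c2.png")
crop("pics/side0.png",240,100,190,180,3,"pics/c3.png")
crop("pics/side0.png",320,225,80,100,6,"pics/c4.png")
print(proj("top",[[.2,-.59,.23],[0,0,0]]),proj("side",[.2,-.59,.23]))
E
```

```text
[[657.73908982 384.33195453]
 [305.75548901 457.59147693]] [[-41.5790528  560.77000448]]
```

View pics/c1.png

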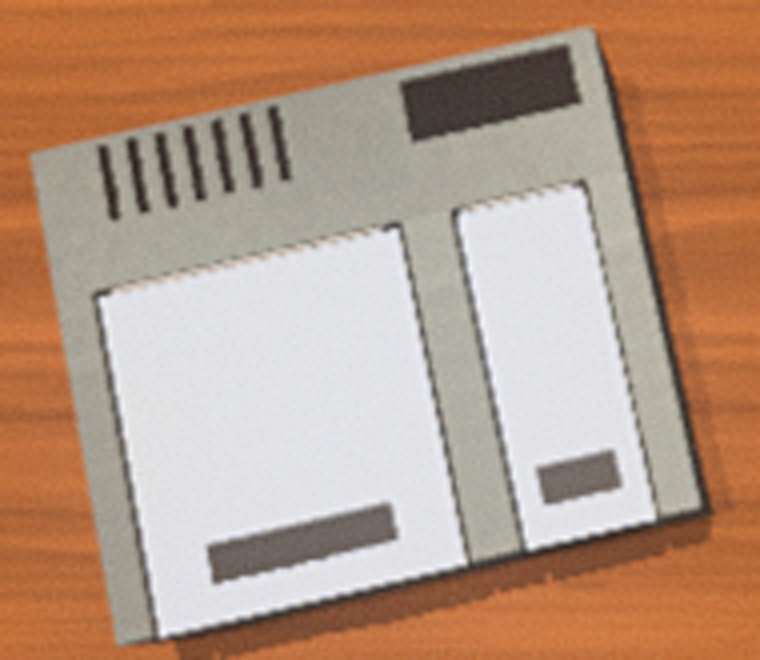

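View pics/c2.png

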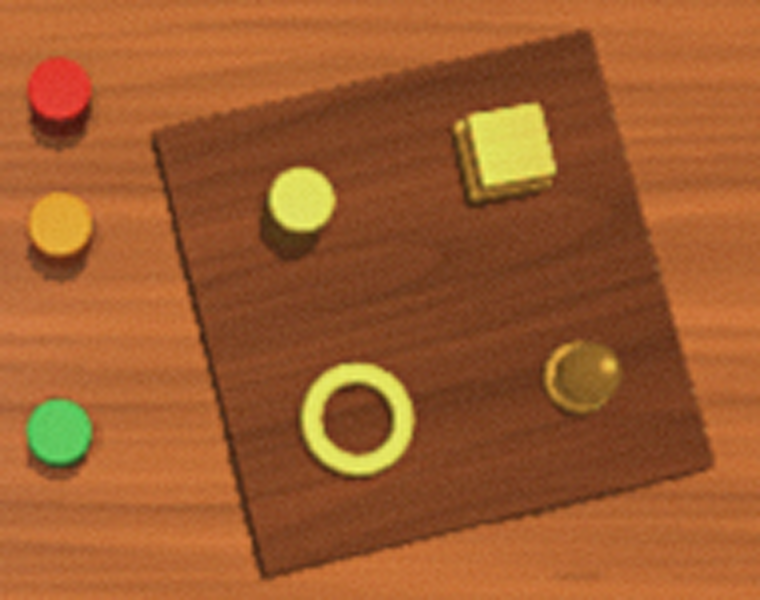

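View pics/c3.png

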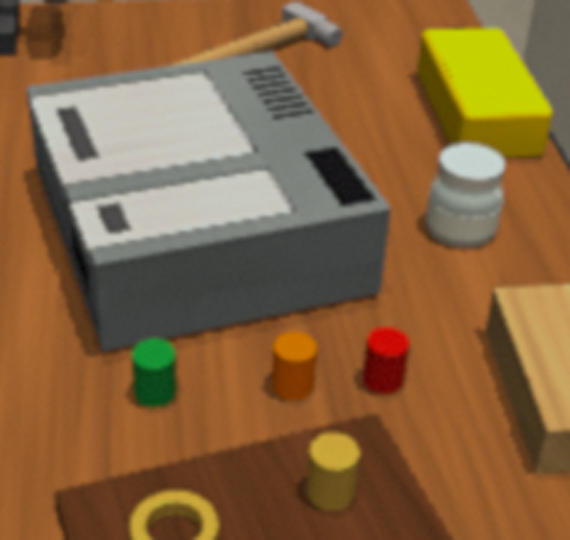

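View pics/c4.png

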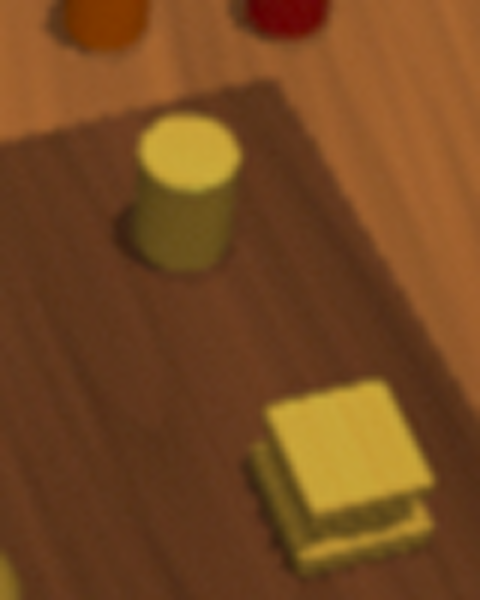

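```bash
python3 - <<'E'
from h import *
f=lambda u,o,s:((u[0]+.5)/s-.5+o[0],(u[1]+.5)/s-.5+o[1])
print("stub",onz("top",f((302,200),(290,115),4),.064),onz("side",f((189,153),(320,225),6),.064))
T=[onz("top",f(u,(105,115),4),.1) for u in[(32,155),(597,28),(708,512),(118,645)]]
S=[onz("side",f(u,(240,100),3),.1) for u in[(277,55),(386,208),(97,250),(30,90)]]
st=onz("top",f((302,543),(105,115),4),.1); ss=onz("side",f((78,133),(240,100),3),.1)
print("strip",st,ss)
for P in(T,S):
    P=np.array(P);print(P.round(4))
    m=np.array([[260,300],[260,0],[0,0],[0,300]])/1000 # bl br fr fl, local origin front right
    a=P[:,:2]; mc=m-m.mean(0); ac=a-a.mean(0)
    U,s,V=np.linalg.svd(mc.T@ac); Rm=(U@V).T
    yaw=np.arctan2(Rm[1,0],Rm[0,0]); 
    q=lambda p:Rm@(np.array(p)-m.mean(0))+a.mean(0)
    print("scale",s.sum()/(mc**2).sum(),"yaw",np.degrees(yaw),"res",(np.array([q(x) for x in m])-a).round(4).tolist())
    for yy in(.160,.140,):print("chamber",yy,q((.137,yy)),"strip",q((.057,yy)),"narrow mid",q((.137,yy-.143)))
E
```

```text
stub [ 0.61416274 -0.1344162   0.064     ] [ 0.61233107 -0.13685355  0.064     ]
strip [0.43304887 0.24919444 0.1       ] [0.43271112 0.2472578  0.1       ]
[[0.6354 0.3965 0.1   ]
 [0.7013 0.1026 0.1   ]
 [0.4465 0.0441 0.1   ]
 [0.3833 0.3396 0.1   ]]
scale 1.0031535784316234 yaw 12.552401682920587 res [[0.0005, -0.0011], [-0.0002, -0.0], [0.0008, 0.0019], [-0.0011, -0.0007]]
chamber 0.16 [0.54629831 0.2319635 ] strip [0.4682105  0.21457691] narrow mid [0.57737685 0.09238154]
chamber 0.14 [0.55064496 0.21244155] strip [0.47255715 0.19505496] narrow mid [0.5817235  0.07285959]
[[0.6385 0.3861 0.1   ]
 [0.6961 0.1039 0.1   ]
 [0.449  0.0654 0.1   ]
 [0.3852 0.3317 0.1   ]]
scale 0.95436962810355 yaw 11.618198653075982 res [[0.0008, 0.0088], [0.0036, -0.0029], [-0.0039, -0.0167], [-0.0005, 0.0108]]
chamber 0.16 [0.54707079 0.23299793] strip [0.46870988 0.21688681] narrow mid [0.57586942 0.09292781]
chamber 0.14 [0.55109857 0.2134077 ] strip [0.47273766 0.19729658] narrow mid [0.5798972  0.07333758]
```

```bash
cat >> h.py <<'E'
def go(x,y,z,yaw=None):
    o=get_obs(); p=o['position']; r=R.from_quat(o['ee_rot'])
    xa=r.as_matrix()[:,0]; cy=np.degrees(np.arctan2(xa[1],xa[0]))
    d=r.inv().apply(np.array([x,y,z])-p)
    print("pos",p.round(4),"yaw",cy.round(2),"tilt z",r.as_matrix()[:,2].round(4),"F",o['ft_force'].round(1),"g",round(o['grip_width'],3),"t",round(o['clock'],2))
    print("delta",d.round(4),"turn",None if yaw is None else round((cy-yaw)/180,4),"rows",np.linalg.norm(d)/.0417)
E
python3 - <<'E'
from h import *
f=lambda u,o,s:((u[0]+.5)/s-.5+o[0],(u[1]+.5)/s-.5+o[1])
P=np.array([onz("top",f(u,(105,115),4),.1)[:2] for u in[(100,295),(402,228),(468,563),(158,637)]])
print(P.round(4)); bl,br,fr,fl=P
for a,b in((br,bl),(fr,fl)): d=b-a; print(np.hypot(*d),np.degrees(np.arctan2(-d[0],d[1])))
for a,b in((fl,bl),(fr,br)): d=b-a; print(np.hypot(*d),np.degrees(np.arctan2(d[1],d[0])))
c=P.mean(0); e=np.array([np.cos(np.radians(12.5)),np.sin(np.radians(12.5))])
print("ch",c+.011*e,"strip",c-.069*e, "from measured strip",np.array([.433,.2485])+.08*e)
go(.5,-.1,.24,12.5)
E
```

```text
[[0.5611 0.3574]
 [0.5948 0.2027]
 [0.4222 0.1652]
 [0.387  0.3198]]
0.15829414299233147 12.28227221981757
0.15850770434368786 12.807017035393423
0.17808851341562876 12.202257860372486
0.1766366682589872 12.268716981568241
ch [0.50199068 0.26364803] strip [0.423887   0.24633286] from measured strip [0.51110368 0.26581517]
pos [ 0.2005 -0.5916  0.2306] yaw 18.73 tilt z [-5.0e-04  1.2e-03 -1.0e+00] F [0.6 0.3 0.1] g 1.002 t 0.1
delta [ 0.4415 -0.3694 -0.009 ] turn 0.0346 rows 13.805807019767922
```

```bash
python3 -m handwheel '[{"jaw":0,"delta_pos":[0.4415,-0.3694,-0.009],"turn":0.0346},{"jaw":0,"delta_pos":[0.4415,-0.3694,-0.009],"turn":0.0346},{"jaw":0,"delta_pos":[0.4415,-0.3694,-0.009],"turn":0.0346},{"jaw":0,"delta_pos":[0.4415,-0.3694,-0.009],"turn":0.0346},{"jaw":0,"delta_pos":[0.4415,-0.3694,-0.009],"turn":0.0346},{"jaw":0,"delta_pos":[0.4415,-0.3694,-0.009],"turn":0.0346},{"jaw":0,"delta_pos":[0.4415,-0.3694,-0.009],"turn":0.0346},{"jaw":0,"delta_pos":[0.4415,-0.3694,-0.009],"turn":0.0346},{"jaw":0,"delta_pos":[0.4415,-0.3694,-0.009],"turn":0.0346},{"jaw":0,"delta_pos":[0.4415,-0.3694,-0.009],"turn":0.0346}]' 60
python3 -c "
from h import *
go(.433,.2485,.16,12.5);print(get_obs()['joint_pos'].round(2))"
```

```text
clock: 0.93
position: [0.4179, -0.2342, 0.2378]
ee_rot: [0.994, 0.109, -0.0, 0.0]
ft_force: [0.7, 0.6, -0.8]
grip_width: 0.003
pos [ 0.4179 -0.2342  0.2378] yaw 12.49 tilt z [-2.e-04 -3.e-04 -1.e+00] F [ 0.7  0.6 -0.8] g 0.003 t 0.93
delta [ 0.1192 -0.468   0.0776] turn -0.0001 rows 11.730936203642859
[ 0.79  0.03 -0.38  1.8   0.01  1.31 -0.94]
```

```bash
python3 -m handwheel '[{"jaw":0,"delta_pos":[0.119,-0.468,0.078],"turn":0},{"jaw":0,"delta_pos":[0.119,-0.468,0.078],"turn":0},{"jaw":0,"delta_pos":[0.119,-0.468,0.078],"turn":0},{"jaw":0,"delta_pos":[0.119,-0.468,0.078],"turn":0},{"jaw":0,"delta_pos":[0.119,-0.468,0.078],"turn":0},{"jaw":0,"delta_pos":[0.119,-0.468,0.078],"turn":0},{"jaw":0,"delta_pos":[0.119,-0.468,0.078],"turn":0},{"jaw":0,"delta_pos":[0.119,-0.468,0.078],"turn":0},{"jaw":0,"delta_pos":[0.119,-0.468,0.078],"turn":0},{"jaw":0,"delta_pos":[0.119,-0.468,0.078],"turn":0}]'
python3 -c "
from h import *
go(.433,.2485,.115,12.5)"
```

```text
clock: 1.77
position: [0.4297, 0.1768, 0.1712]
ee_rot: [0.994, 0.109, 0.0, 0.0]
ft_force: [1.4, 0.2, 0.2]
grip_width: 0.003
pos [0.4297 0.1768 0.1712] yaw 12.47 tilt z [ 9.e-04 -4.e-04 -1.e+00] F [1.4 0.2 0.2] g 0.003 t 1.77
delta [ 0.0187 -0.0694  0.0562] turn -0.0002 rows 2.1870385983275256
```

```bash
python3 -m handwheel '[{"jaw":0,"delta_pos":[0.0187,-0.069,0.02],"turn":0},{"jaw":0,"delta_pos":[0.0187,-0.069,0.04],"turn":0},{"jaw":0,"delta_pos":[0.0187,-0.069,0.056],"turn":0},{"jaw":0,"delta_pos":[0.0187,-0.069,0.056],"turn":0}]'
python3 -c "
from h import *
go(.433,.2485,.1,12.5)
cv2.imwrite('pics/s1.png',camera('side')[:,:,::-1]);crop('pics/s1.png',200,80,200,150,4,'pics/s1c.png')"
```

```text
clock: 2.1
position: [0.4308, 0.2473, 0.1119]
ee_rot: [0.994, 0.111, -0.003, 0.0]
ft_force: [-0.7, -1.2, -0.7]
grip_width: -0.0
pos [0.4308 0.2473 0.1119] yaw 12.72 tilt z [-6.1e-03 -8.0e-04 -1.0e+00] F [-0.7 -1.2 -0.7] g -0.0 t 2.1
delta [ 0.0025 -0.0007  0.0119] turn 0.0012 rows 0.29239717566223544
```

View pics/s1c.png

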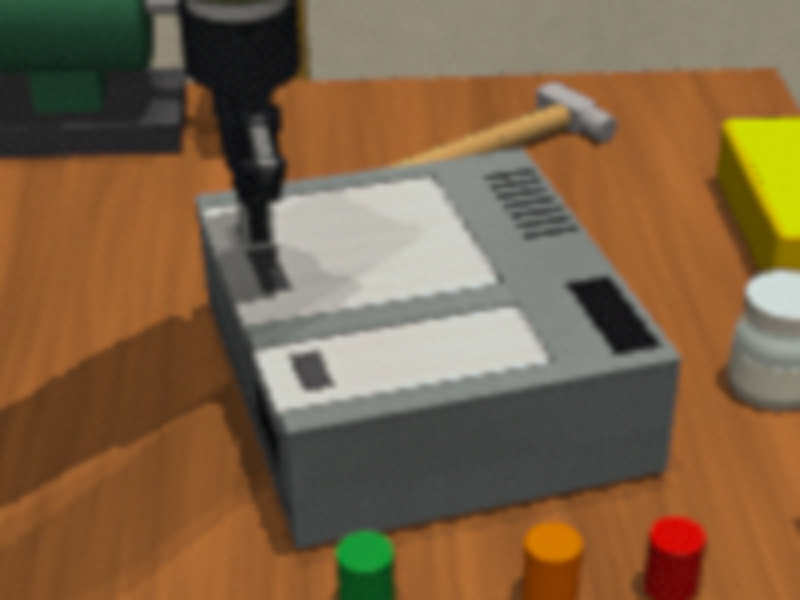

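The finger tip is just above the wide door's strip (crop (262,265)); I'll press now.

```bash
python3 -m handwheel '[{"jaw":0,"delta_pos":[0.001,0,0.008],"turn":0},{"jaw":0,"delta_pos":[0.001,0,0.014],"turn":0},{"jaw":0,"delta_pos":[0.001,0,0.019],"turn":0},{"jaw":0,"delta_pos":[0.001,0,0.021],"turn":0},{"jaw":0,"delta_pos":[0.001,0,0.021],"turn":0}]'
python3 -c "
from h import *
go(.433,.2485,.1,12.5)"
```

```text
clock: 2.57
position: [0.4352, 0.2459, 0.0946]
ee_rot: [0.994, 0.108, 0.001, 0.0]
ft_force: [0.5, -0.6, 2.5]
grip_width: 0.001
pos [0.4352 0.2459 0.0946] yaw 12.42 tilt z [ 1.1e-03 -4.0e-04 -1.0e+00] F [ 0.5 -0.6  2.5] g 0.001 t 2.57
delta [-0.0015 -0.003  -0.0054] turn -0.0004 rows 0.1534774854186295
```

```bash
python3 -m handwheel '[{"jaw":0,"delta_pos":[0,0,0.002],"turn":0},{"jaw":0,"delta_pos":[0,0,0.002],"turn":0},{"jaw":0,"delta_pos":[-0.01,0,-0.04],"turn":0},{"jaw":0,"delta_pos":[-0.03,0.01,-0.075],"turn":0},{"jaw":0,"delta_pos":[-0.05,0.03,-0.105],"turn":0},{"jaw":0,"delta_pos":[-0.055,0.06,-0.13],"turn":0},{"jaw":0,"delta_pos":[-0.055,0.1,-0.14],"turn":0},{"jaw":0,"delta_pos":[-0.055,0.14,-0.15],"turn":0},{"jaw":0,"delta_pos":[-0.055,0.18,-0.15],"turn":0},{"jaw":30,"delta_pos":[-0.055,0.22,-0.15],"turn":0}]'
python3 -c "
from h import *
go(.6135,-.1355,.24,12.5)
cv2.imwrite('pics/s2.png',camera('side')[:,:,::-1])
cv2.imwrite('pics/t2.png',camera('top')[:,:,::-1])"
```

```text
clock: 3.4
position: [0.4284, 0.0182, 0.2452]
ee_rot: [0.994, 0.109, 0.001, 0.001]
ft_force: [0.7, 0.1, -0.6]
grip_width: 0.128
pos [0.4284 0.0182 0.2452] yaw 12.51 tilt z [ 1.8e-03 -9.0e-04 -1.0e+00] F [ 0.7  0.1 -0.6] g 0.128 t 3.4
delta [0.1474 0.1902 0.0057] turn 0.0001 rows 5.771568798498321
```

View pics/s2.png

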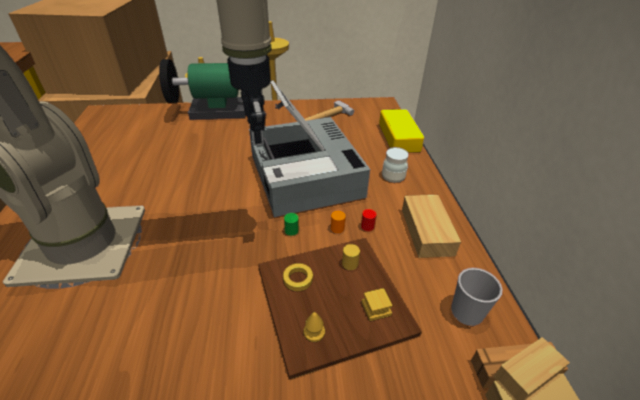

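Door is swinging open (side (290,105)), with the narrow door still shut (300,168). Next, above the stub.

```bash
python3 -m handwheel '[{"jaw":65,"delta_pos":[0.1474,0.19,0.0057],"turn":0},{"jaw":65,"delta_pos":[0.1474,0.19,0.0057],"turn":0},{"jaw":65,"delta_pos":[0.1474,0.19,0.0057],"turn":0},{"jaw":65,"delta_pos":[0.1474,0.19,0.0057],"turn":0},{"jaw":65,"delta_pos":[0.1474,0.19,0.04],"turn":0},{"jaw":65,"delta_pos":[0.1474,0.19,0.08],"turn":0},{"jaw":65,"delta_pos":[0.1474,0.19,0.12],"turn":0},{"jaw":65,"delta_pos":[0.1474,0.19,0.135],"turn":0},{"jaw":65,"delta_pos":[0.1474,0.19,0.135],"turn":0}]'
python3 -c "
from h import *
go(.6135,-.1355,.024,12.5)
cv2.imwrite('pics/s3.png',camera('side')[:,:,::-1])
cv2.imwrite('pics/t3.png',camera('top')[:,:,::-1])
crop('pics/t3.png',290,90,190,150,4,'pics/t3c.png')
crop('pics/s3.png',240,140,200,150,4,'pics/s3c.png')"
```

```text
clock: 4.25
position: [0.6093, -0.1334, 0.101]
ee_rot: [0.994, 0.109, -0.006, -0.002]
ft_force: [-1.5, -1.1, -1.2]
grip_width: 0.76
pos [ 0.6093 -0.1334  0.101 ] yaw 12.48 tilt z [-0.0119  0.0035 -0.9999] F [-1.5 -1.1 -1.2] g 0.76 t 4.25
delta [0.0045 0.0035 0.077 ] turn -0.0001 rows 1.85047012614468
```

View pics/t3.png

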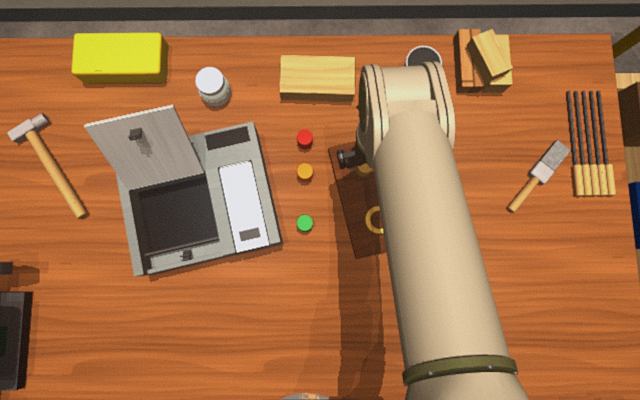

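View pics/s3c.png

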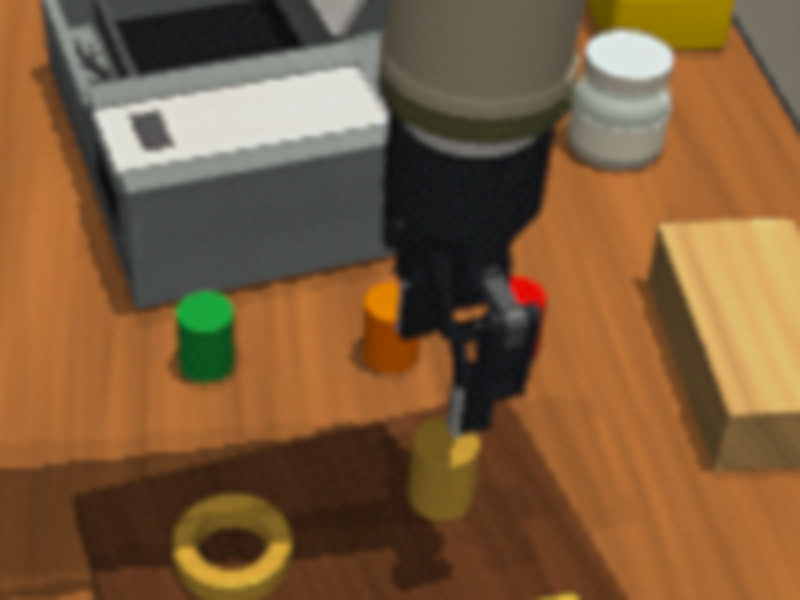

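```bash
python3 -m handwheel '[{"jaw":65,"delta_pos":[0,0,0],"turn":0},{"jaw":65,"delta_pos":[0,0,0],"turn":0}]'
python3 -c "
from h import *
go(.6135,-.1355,.024,12.5)
print(proj('top',[.511,.266,.045]))"
```

```text
clock: 4.52
position: [0.6148, -0.1332, 0.1127]
ee_rot: [0.994, 0.109, 0.002, 0.001]
ft_force: [-0.8, -0.5, 0.1]
grip_width: 0.763
pos [ 0.6148 -0.1332  0.1127] yaw 12.53 tilt z [ 4.4e-03 -9.0e-04 -1.0e+00] F [-0.8 -0.5  0.1] g 0.763 t 4.52
delta [-0.0022  0.0018  0.0887] turn 0.0002 rows 2.129165049469476
[[180.91514335 214.83123724]]
```

```bash
python3 -m handwheel '[{"jaw":65,"delta_pos":[-0.001,0.002,0.025],"turn":0},{"jaw":65,"delta_pos":[-0.001,0.002,0.05],"turn":0},{"jaw":65,"delta_pos":[-0.001,0.002,0.07],"turn":0},{"jaw":65,"delta_pos":[-0.001,0.002,0.08],"turn":0},{"jaw":65,"delta_pos":[-0.001,0.002,0.085],"turn":0},{"jaw":65,"delta_pos":[-0.001,0.002,0.087],"turn":0},{"jaw":65,"delta_pos":[-0.001,0.002,0.087],"turn":0},{"jaw":65,"delta_pos":[-0.001,0.002,0.087],"turn":0}]'
python3 -c "
from h import *
go(.6135,-.1355,.024,12.5)
cv2.imwrite('pics/s4.png',camera('side')[:,:,::-1])
crop('pics/s4.png',290,200,120,100,6,'pics/s4c.png')"
```

```text
clock: 5.18
position: [0.6138, -0.1359, 0.024]
ee_rot: [0.994, 0.109, 0.001, 0.0]
ft_force: [-0.4, -1.0, 0.1]
grip_width: 0.762
pos [ 0.6138 -0.1359  0.024 ] yaw 12.5 tilt z [ 2.2e-03 -6.0e-04 -1.0e+00] F [-0.4 -1.   0.1] g 0.762 t 5.18
delta [-0.0002 -0.0005 -0.    ] turn -0.0 rows 0.01325486606270911
```

View pics/s4c.png

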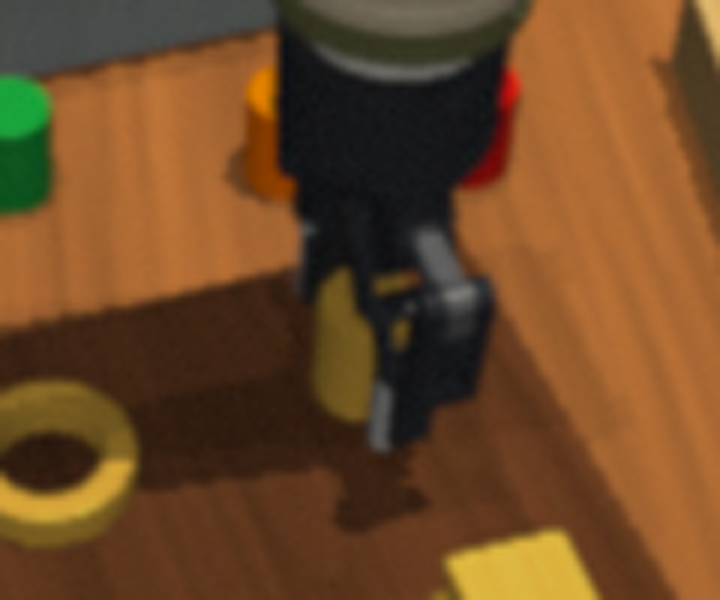

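```bash
python3 -m handwheel '[{"jaw":30,"delta_pos":[0,0,0],"turn":0},{"jaw":30,"delta_pos":[0,0,0],"turn":0},{"jaw":30,"delta_pos":[0,0,0],"turn":0},{"jaw":30,"delta_pos":[0,0,0],"turn":0},{"jaw":25,"delta_pos":[0,0,0],"turn":0},{"jaw":25,"delta_pos":[0,0,0],"turn":0}]' 50
python3 -c "
from h import *
go(.6135,-.1355,.26,12.5)
cv2.imwrite('pics/s5.png',camera('side')[:,:,::-1])
crop('pics/s5.png',290,200,120,100,6,'pics/s5c.png')"
```

```text
clock: 5.73
position: [0.6132, -0.1359, 0.0231]
ee_rot: [0.994, 0.109, 0.0, 0.0]
ft_force: [-1.6, 0.2, 6.2]
grip_width: 0.412
pos [ 0.6132 -0.1359  0.0231] yaw 12.5 tilt z [ 8.e-04 -3.e-04 -1.e+00] F [-1.6  0.2  6.2] g 0.412 t 5.73
delta [ 5.000e-04 -2.000e-04 -2.369e-01] turn -0.0 rows 5.680545076913307
```

View pics/s5c.png

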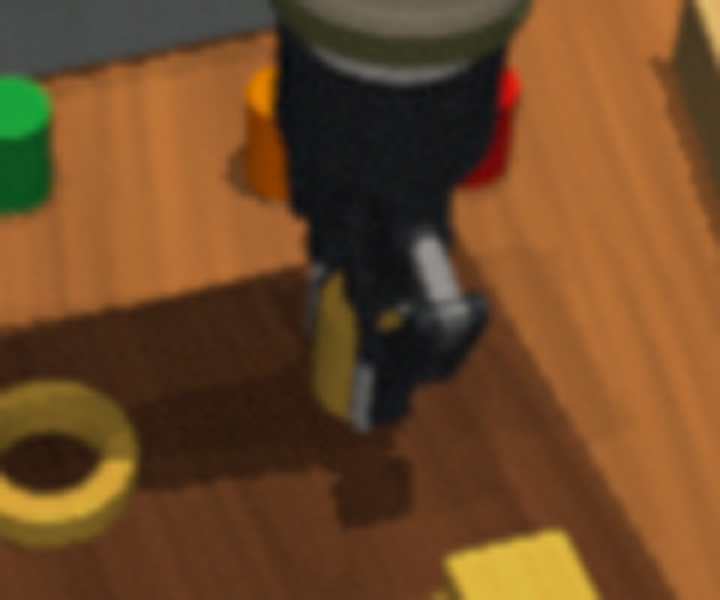

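```bash
python3 -m handwheel '[{"jaw":25,"delta_pos":[0,0,-0.01],"turn":0},{"jaw":25,"delta_pos":[0,0,-0.03],"turn":0},{"jaw":25,"delta_pos":[0,0,-0.06],"turn":0},{"jaw":25,"delta_pos":[0,0,-0.09],"turn":0},{"jaw":25,"delta_pos":[0,0,-0.12],"turn":0},{"jaw":25,"delta_pos":[0,0,-0.15],"turn":0},{"jaw":25,"delta_pos":[0,0,-0.17],"turn":0},{"jaw":25,"delta_pos":[0,0,-0.18],"turn":0},{"jaw":25,"delta_pos":[0,0,-0.18],"turn":0}]'
python3 -c "
from h import *
go(.511,.266,.2,12.5)
cv2.imwrite('pics/s6.png',camera('side')[:,:,::-1])"
```

```text
clock: 6.53
position: [0.6136, -0.1359, 0.2047]
ee_rot: [0.994, 0.109, 0.001, 0.001]
ft_force: [0.2, -0.1, -4.1]
grip_width: 0.413
pos [ 0.6136 -0.1359  0.2047] yaw 12.5 tilt z [ 3.1e-03 -9.0e-04 -1.0e+00] F [ 0.2 -0.1 -4.1] g 0.413 t 6.53
delta [-0.0133 -0.4146  0.004 ] turn -0.0 rows 9.947593608800366
```

View pics/s6.png

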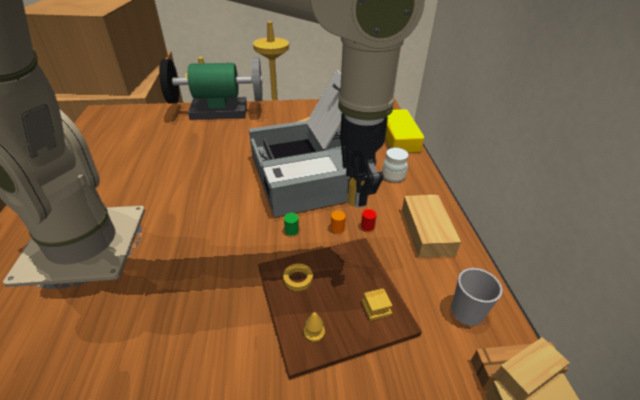

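```bash
python3 -m handwheel '[{"jaw":25,"delta_pos":[-0.013,-0.02,0],"turn":0},{"jaw":25,"delta_pos":[-0.013,-0.05,0],"turn":0},{"jaw":25,"delta_pos":[-0.013,-0.09,0],"turn":0},{"jaw":25,"delta_pos":[-0.013,-0.13,0],"turn":0},{"jaw":25,"delta_pos":[-0.013,-0.17,0],"turn":0},{"jaw":25,"delta_pos":[-0.013,-0.21,0],"turn":0},{"jaw":25,"delta_pos":[-0.013,-0.25,0],"turn":0},{"jaw":25,"delta_pos":[-0.013,-0.28,0],"turn":0},{"jaw":25,"delta_pos":[-0.013,-0.3,0],"turn":0},{"jaw":25,"delta_pos":[-0.013,-0.3,0],"turn":0}]'
python3 -c "
from h import *
go(.511,.266,.2,12.5)
cv2.imwrite('pics/s7.png',camera('side')[:,:,::-1])"
```

```text
clock: 7.42
position: [0.5323, 0.1597, 0.2005]
ee_rot: [0.994, 0.113, -0.002, -0.001]
ft_force: [0.3, -0.4, -3.5]
grip_width: 0.41
pos [0.5323 0.1597 0.2005] yaw 12.94 tilt z [-0.0033  0.0018 -1.    ] F [ 0.3 -0.4 -3.5] g 0.41 t 7.42
delta [ 0.003  -0.1083  0.0008] turn 0.0024 rows 2.599207646483425
```

View pics/s7.png

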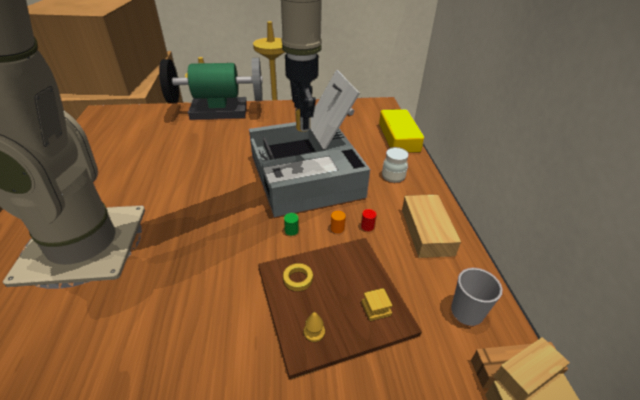

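```bash
python3 -m handwheel '[{"jaw":25,"delta_pos":[0,-0.03,0],"turn":0},{"jaw":25,"delta_pos":[0,-0.06,0],"turn":0},{"jaw":25,"delta_pos":[0,-0.09,0],"turn":0},{"jaw":25,"delta_pos":[0,-0.105,0],"turn":0},{"jaw":25,"delta_pos":[0,-0.112,0],"turn":0},{"jaw":25,"delta_pos":[0,-0.112,0],"turn":0},{"jaw":25,"delta_pos":[0,-0.112,0],"turn":0}]'
python3 -c "
from h import *
go(.511,.266,.06,12.5)
cv2.imwrite('pics/s8.png',camera('side')[:,:,::-1])
cv2.imwrite('pics/t8.png',camera('top')[:,:,::-1])
crop('pics/s8.png',220,50,180,140,4,'pics/s8c.png')
crop('pics/t8.png',80,90,220,190,3.5,'pics/t8c.png')"
```

```text
clock: 8.05
position: [0.5114, 0.2618, 0.2012]
ee_rot: [0.994, 0.108, -0.001, 0.001]
ft_force: [0.1, -0.2, -5.1]
grip_width: 0.409
pos [0.5114 0.2618 0.2012] yaw 12.42 tilt z [-0.0013 -0.0015 -1.    ] F [ 0.1 -0.2 -5.1] g 0.409 t 8.05
delta [ 0.0008 -0.0044  0.1412] turn -0.0005 rows 3.3884783658602737
```

View pics/s8c.png

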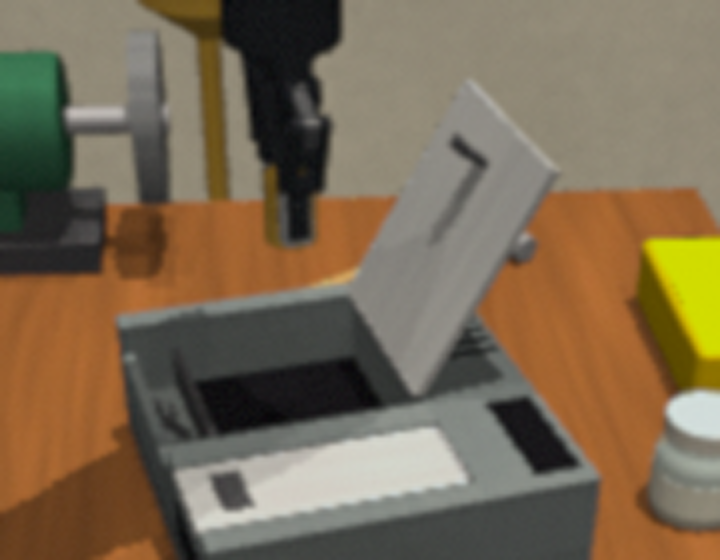

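View pics/t8c.png

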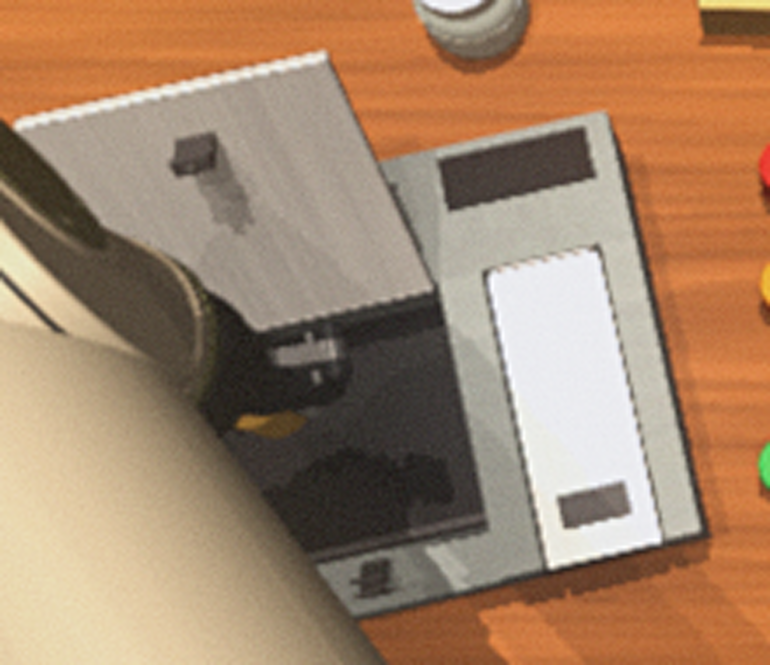

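```bash
python3 -m handwheel '[{"jaw":25,"delta_pos":[0,-0.004,0.02],"turn":0},{"jaw":25,"delta_pos":[0,-0.004,0.045],"turn":0},{"jaw":25,"delta_pos":[0,-0.004,0.07],"turn":0},{"jaw":25,"delta_pos":[0,-0.004,0.095],"turn":0},{"jaw":25,"delta_pos":[0,-0.004,0.115],"turn":0},{"jaw":25,"delta_pos":[0,-0.004,0.13],"turn":0},{"jaw":25,"delta_pos":[0,-0.004,0.138],"turn":0},{"jaw":25,"delta_pos":[0,-0.004,0.141],"turn":0},{"jaw":25,"delta_pos":[0,-0.004,0.141],"turn":0},{"jaw":25,"delta_pos":[0,-0.004,0.141],"turn":0}]'
python3 -c "
from h import *
go(.511,.266,.0501,12.5)
cv2.imwrite('pics/s9.png',camera('side')[:,:,::-1])
crop('pics/s9.png',220,50,180,140,4,'pics/s9c.png')"
```

```text
clock: 8.98
position: [0.5108, 0.2674, 0.0623]
ee_rot: [0.994, 0.109, 0.001, -0.0]
ft_force: [-0.2, 1.0, -4.0]
grip_width: 0.408
pos [0.5108 0.2674 0.0623] yaw 12.46 tilt z [ 1.2e-03  3.0e-04 -1.0e+00] F [-0.2  1.  -4. ] g 0.408 t 8.98
delta [-0.0002  0.0014  0.0122] turn -0.0002 rows 0.29363041500472503
```

View pics/s9c.png

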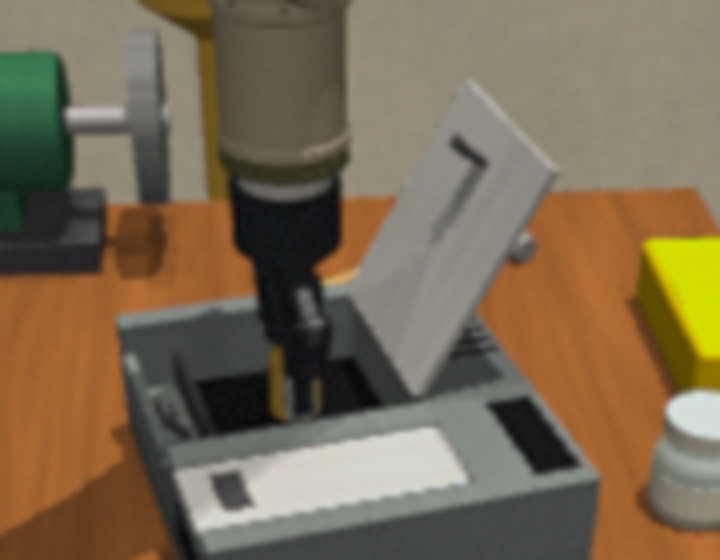

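The stub is well inside the chamber (crop (290,385)) and clear of the walls. I'll lower it slowly the last 12 mm.

```bash
python3 -m handwheel '[{"jaw":25,"delta_pos":[0,0,0.004],"turn":0},{"jaw":25,"delta_pos":[0,0,0.008],"turn":0},{"jaw":25,"delta_pos":[0,0,0.01],"turn":0},{"jaw":25,"delta_pos":[0,0,0.011],"turn":0},{"jaw":25,"delta_pos":[0,0,0.011],"turn":0},{"jaw":25,"delta_pos":[0,0,0.011],"turn":0}]'
python3 -c "
from h import *
go(.511,.266,.0501,12.5)"
```

```text
clock: 9.53
position: [0.5101, 0.2675, 0.0503]
ee_rot: [0.994, 0.109, 0.0, -0.0]
ft_force: [-0.4, -0.1, -4.8]
grip_width: 0.403
pos [0.5101 0.2675 0.0503] yaw 12.5 tilt z [ 1.e-04  0.e+00 -1.e+00] F [-0.4 -0.1 -4.8] g 0.403 t 9.53
delta [0.0005 0.0017 0.0002] turn 0.0 rows 0.04310644948615148
```

```bash
python3 -m handwheel '[{"jaw":25,"delta_pos":[0,0,0.001],"turn":0},{"jaw":25,"delta_pos":[0,0,0.001],"turn":0},{"jaw":25,"delta_pos":[0,0,0.001],"turn":0}]'; python3 -m handwheel '[{"jaw":25,"delta_pos":[0,0,0.001],"turn":0},{"jaw":25,"delta_pos":[0,0,0.001],"turn":0},{"jaw":25,"delta_pos":[0,0,0.001],"turn":0}]'
```

```text
clock: 9.78
position: [0.5103, 0.2676, 0.0501]
ee_rot: [0.994, 0.109, 0.0, 0.0]
ft_force: [-4.0, -2.7, 5.6]
grip_width: 0.411
clock: 10.03
position: [0.5103, 0.2676, 0.0501]
ee_rot: [0.994, 0.109, 0.0, 0.0]
ft_force: [-7.5, -5.5, 16.1]
grip_width: 0.411
```

Force went from -4.8 to +16 N at 50.1 mm, so the stub stands on the floor. I'll ease off 1 mm and release.

```bash
python3 -m handwheel '[{"jaw":25,"delta_pos":[0,0,-0.001],"turn":0},{"jaw":25,"delta_pos":[0,0,-0.001],"turn":0},{"jaw":60,"delta_pos":[0,0,-0.001],"turn":0},{"jaw":60,"delta_pos":[0,0,-0.001],"turn":0},{"jaw":60,"delta_pos":[0,0,-0.001],"turn":0},{"jaw":60,"delta_pos":[0,0,-0.001],"turn":0},{"jaw":60,"delta_pos":[0,0,-0.001],"turn":0}]' 20
python3 -c "
from h import *
go(.511,.266,.2,12.5)
cv2.imwrite('pics/s10.png',camera('side')[:,:,::-1])
crop('pics/s10.png',220,50,180,140,4,'pics/s10c.png')"
```

```text
clock: 10.62
position: [0.5102, 0.2675, 0.0493]
ee_rot: [0.994, 0.109, 0.0, -0.0]
ft_force: [0.1, 0.3, -0.1]
grip_width: 0.703
pos [0.5102 0.2675 0.0493] yaw 12.5 tilt z [ 0.  0. -1.] F [ 0.1  0.3 -0.1] g 0.703 t 10.62
delta [ 0.0005  0.0016 -0.1507] turn -0.0 rows 3.6147546909313744
```

View pics/s10c.png

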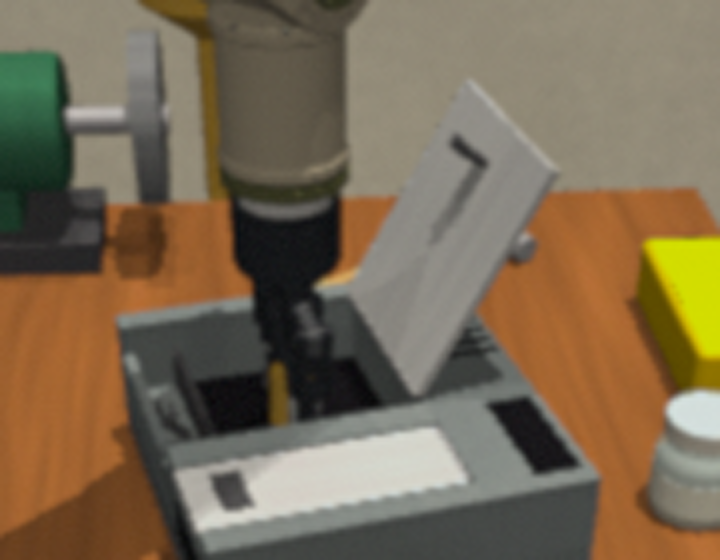

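Released, with the forces at zero. I'll rise straight up, then clear to the side.

```bash
python3 -m handwheel '[{"jaw":60,"delta_pos":[0,0,-0.01],"turn":0},{"jaw":60,"delta_pos":[0,0,-0.03],"turn":0},{"jaw":60,"delta_pos":[0,0,-0.06],"turn":0},{"jaw":60,"delta_pos":[0,0,-0.09],"turn":0},{"jaw":60,"delta_pos":[0,0,-0.125],"turn":0},{"jaw":60,"delta_pos":[0,0,-0.16],"turn":0},{"jaw":60,"delta_pos":[0,0.04,-0.17],"turn":0},{"jaw":60,"delta_pos":[0,0.08,-0.17],"turn":0},{"jaw":60,"delta_pos":[0,0.12,-0.17],"turn":0},{"jaw":60,"delta_pos":[0,0.16,-0.17],"turn":0}]'
python3 -m handwheel '[{"jaw":60,"delta_pos":[0,0.04,0],"turn":0},{"jaw":60,"delta_pos":[0,0.08,0],"turn":0},{"jaw":60,"delta_pos":[0,0.12,0],"turn":0},{"jaw":60,"delta_pos":[0,0.15,0],"turn":0},{"jaw":60,"delta_pos":[0,0.17,0],"turn":0},{"jaw":60,"delta_pos":[0,0.17,0],"turn":0},{"jaw":60,"delta_pos":[0,0.17,0],"turn":0}]'
python3 -c "
from h import *
for n in('side','top'): cv2.imwrite('pics/%s11.png'%n,camera(n)[:,:,::-1])
crop('pics/side11.png',220,50,180,140,4,'pics/s11c.png')
crop('pics/top11.png',80,90,220,190,3.5,'pics/t11c.png')
print(proj('top',[[.511,.266,.045],[.511,.266,.091]]),proj('side',[[.511,.266,.045],[.511,.266,.091]]))"
```

```text
clock: 11.5
position: [0.5449, 0.1098, 0.2207]
ee_rot: [0.994, 0.109, 0.001, 0.0]
ft_force: [1.6, 0.0, -0.5]
grip_width: 0.704
clock: 12.08
position: [0.5815, -0.0557, 0.2198]
ee_rot: [0.994, 0.108, 0.0, -0.0]
ft_force: [-0.4, 0.9, 0.7]
grip_width: 0.709
[[180.91514335 214.83123724]
 [174.49088133 212.56013982]] [[293.85052485 155.58848439]
 [293.37883885 142.13402989]]
```

View pics/s11c.png

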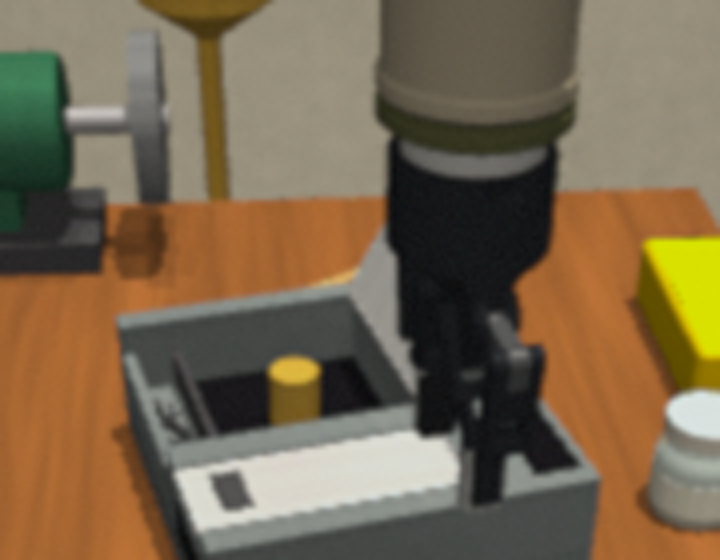

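View pics/t11c.png

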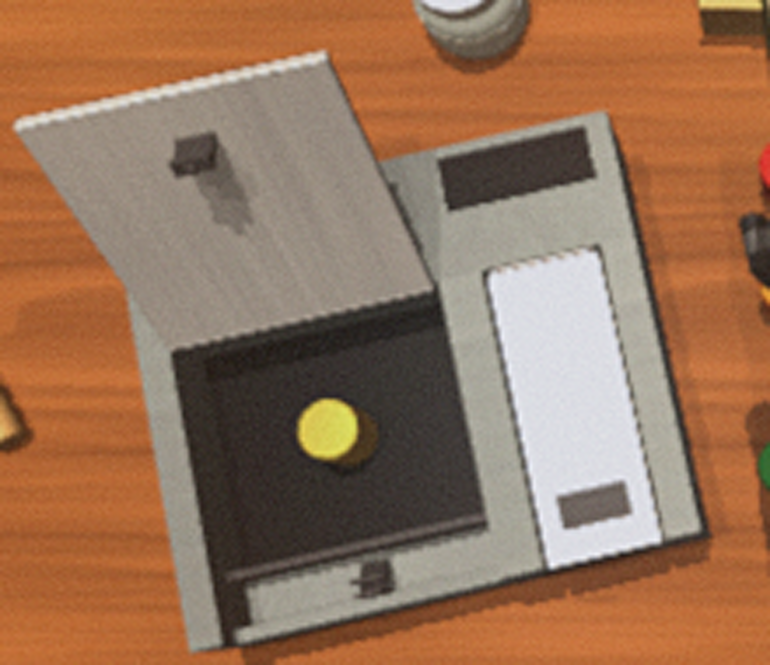

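View pics/side11.png

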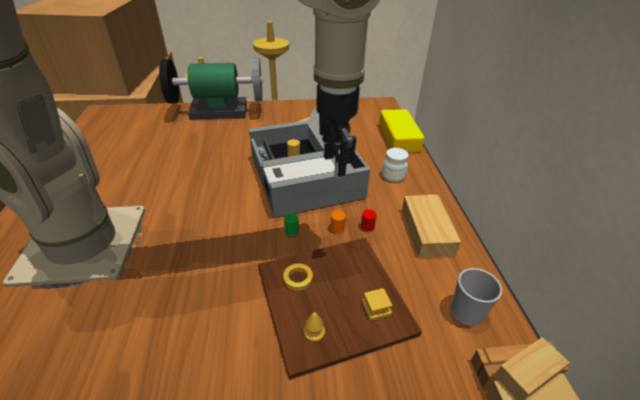

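The stub stands upright mid-chamber (top crop (328,430), side crop (295,392)). The wide door is open, the narrow door is flush shut, the castings and look-alikes are where they were, and the arm is clear.

```bash
python3 -c "
from workcell import *
print(hand_in())"
```

```text
the job is handed in; nothing more can be done
None
```

The job is done and was handed in at about 12 s on the robot's clock, well inside the 58 s limit.

- **Door:** I pressed the wide door's strip about 5–7 mm with the shut fingers (about 2.5 N when read at 5 mm). Its catch let go, and it swung open after I backed off.
- **Stub:** I gripped the plain bronze stub (35 mm opening, about 4–5 N load) and carried it over the narrow door into the chamber. I lowered it until the wrist force changed from -5 N to +16 N at the expected floor height. Then I eased off and released it, and the forces read zero.

**Last checks:** the final pictures from both cameras show the stub upright near the middle of the chamber floor. The wide door is standing open and the narrow door is shut and flush. The other castings and the coloured look-alikes have not moved. The arm was clear of everything.

One early measurement disagreed: the side camera's fit of the case corners was off by up to 17 mm. I used the top camera's fit, which the strip and door positions confirmed. No final check failed.

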